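# Pack the specimen tray

## Robot

A 6-joint arm with a two-finger parallel gripper is mounted at the origin on the work surface. World frame = base frame: x ahead of the robot, y to its left, z up, the work surface at z = 0. Lengths are in m, angles in rad, forces in N, time in s.
With the tool pointing down it reaches from about 0.4 to 0.925 m from the base axis. Payload 12.5 kg.
Tool frame: the origin (TCP) lies on the centre line of the jaws, within the pads' length; the fingertips stand 19 mm ahead of it and the grasp point (between the pads) is the TCP; z points along the fingers, y is the line along which they close (so a half turn about z gives the same grasp; the last joint's range is limited). The gripper opens to 95 mm and grips with 3 to 60 N. Pads are 20 mm wide; open, the fingers measure 119 mm over their backs; the gripper's body (75 mm by 180 mm) begins 59 mm behind the grasp point.
Start: joints at [-1.235, 0.491, 1.559, -0, 1.092, -0.106], TCP at [0.267, -0.565, 0.234] pointing down, gripper open.
Joint ranges: [-3.1, 3.1], [-0.84, 2.19], [0.05, 2.79], [-1.13, 4.28], [0.06, 2.93], [-2.69, 2.69]. Speed limits (rad/s): [2.22, 2.22, 2.79, 3.14, 3.14, 3.14].

## Interface

Orientations are given as a 3x3 rotation matrix whose columns are the frame's x, y, z axes.
In Python, from station import ctrl, cams, order gives the robot as it stands.
- The arm moves only by the shell command python3 -m jog 'ROWS' [OPENING]. ROWS is JSON, a list of rows, each an object with "translation": the shift along the tool's x, y, z in mm, a list of three; "turn": the turn, a rotation vector about the tool's x, y, z in rad, a list of three. A call has 1 to 5 rows; each row shifts and turns the commanded pose from where the row before left it, along the tool's axes as they then stand; what a row does not reach is not made up. A row lasts 1/12 s, in which the tool goes at most 41.7 mm and 7.16 degrees, less where a joint would pass 70% of its speed; a pose out of reach is approached as far as the arm can. A call with a gripper value outside its range is refused whole. OPENING is the closure, from -1 (fully open) to 1 (shut), set as the call begins (- or left out, the last holds). The fingers move at their own pace and stop on an object; the grip force is fixed at half the most. Time passes only in rows, so rows that do not move let the fingers close. It gives the time, the measured TCP pose, the force, the opening and the grip force at its end, in the units of the state.
- ctrl.sense(): the state, without advancing time (a new reading comes with each control period).
- cams.get_image(name): name is "scene" or "top" or "wrist"; returns the picture (400x640x3 uint8, red, green, blue); there is no depth.
- cams.camera_params(name): a dict with "fx", "fy", "cx", "cy" (pixels), "rvec" (rotation vector, rad) and "tvec" (3), from world to camera coordinates, as OpenCV has them; the wrist camera has in their place "tool_from_camera" (4x4, takes a point from camera to tool coordinates, whose origin is the TCP and whose axes are the flange's). Camera axes: x right, y down, z forward; pixel columns grow to the right and rows downward; lengths in m; the calibration is good to about 2 mm. A picture is of the moment at which its call begins: read the wrist's pose just before it. camera_params takes no time and is no camera call.
- order.hand_in(): hands the job in; it is judged then, once.
Trained networks look in the newest picture that a camera, given by its name, has taken for a name from the list of things; names that differ only in an ending like _2 or _b are one class to them, and where a whole thing is asked for, a point or a joint stands for the part that bears it (a point fixed in the world has none). Each returns a list of dicts, best first, with "p" (0 to 1); they miss things now and then, are a little off and sometimes report something else, mostly with a low value. They report only what shows in the picture. A call takes as long as a camera call. They do not tell look-alikes from the thing itself.
- cams.trace(query, camera): "pixels" (400x640 bool, what is visible of it) and "bbox" ([centre column, centre row, width, height] in pixels, round what is visible of it).
The state is a dict: "clock": time; "joint_positions": joint angles; "qvel": joint speeds; "tau": joint torques, N m; "tool_pos": TCP position; "ee_rot": TCP orientation; "force": force on the tool from outside, world axes, zero at the start; "ft_torque": the same for the moment, N m; "opening": finger opening in m; "grasp_force": force on a finger pad.
Only numpy, scipy, OpenCV 4.12 (cv2) and the standard library are available. Lean on these libraries where they do the work, as an engineer would, in place of code of your own. Each camera call takes 0.05 s, during which the arm holds its last target. There are 200 camera calls.

## Task

Pack the teal specimen tray: take just the top dish from the spring dispenser and lay it in the wide round bay, and stand the lidded specimen cup in that dish. Stand the short bottle in the round collar and lay the slide mailer flat inside the oblong bay. Leave the open cup and the tall bottle standing where they are, and the other dishes in the dispenser.

Things in the scene. Friction and masses are not known exactly. Their poses are not given: they have to be found in the camera images.
- dish: Top one of three equal white round dishes stacked in the spring dispenser: 60 mm across, 16 mm high, open on top, wall 2.5 mm, floor 4 mm thick, 50 g. Origin: centre of its underside, 62 mm above the table at the start; z up. Its upper 11 mm stand proud of the guide pins, which are at 45 degrees between its x and y axes: grip it across x or y, tips at least 4 mm above its underside.
- dispenser_plate (a joint): Rise (m) of the spring plate under the dishes: 0 with all three (start), about 0.016 with one taken, 0.032 with two; soft spring, 31 N/m. The dispenser is a fixed steel foot, 92 mm across, with four upright pins (8 mm thick, on a 72 mm circle round the dishes) ending 67 mm above the table.
- cup: Specimen cup WITH lid: tapered body 36 mm across at the foot, 40 mm above, closed by a white flat lid 44 mm across and 14 mm high (from 46 mm above the foot to the top at 60 mm). About 60 g. Origin: centre of its underside, z up.
- open_cup: Look-alike to leave alone: an empty specimen cup without lid, open on top, 40 mm across, 54 mm high. Origin: centre of its underside, z up.
- bottle: Short bottle: body 32 mm across, black cylindrical cap 26 mm across from 52 mm up to the top at 75 mm. About 60 g. Origin: centre of its underside, z up.
- tall_bottle: Look-alike to leave alone: a tall bottle 32 mm across, 115 mm high, with a narrow pointed black spout on top. Origin: centre of its underside, z up.
- mailer: Slide mailer, a closed oblong plastic case lying flat: 84 (its x) x 30 (its y) x 22 mm high, about 50 g, beige with a grey seam round it and a pale label on top. Origin: centre of its underside, z up.
- wide_bay: Fixed 106 x 106 mm insert, one of three in a row (110 mm apart, order varies) in a low teal tray (116 x 340 mm, rim 12 mm above the table). Origin: centre of its underside, 4 mm above the table; its floor is 4 mm above the origin. This one carries the wide round lip, 78 mm across inside, 4 mm high above the floor, wall 4 mm: place of the dish.
- collar_bay: Fixed 106 x 106 mm insert, one of three in a row (110 mm apart, order varies) in a low teal tray (116 x 340 mm, rim 12 mm above the table). Origin: centre of its underside, 4 mm above the table; its floor is 4 mm above the origin. This one carries the narrow round collar, 50 mm across inside, 14 mm high above the floor, wall 4 mm: place of the short bottle.
- long_bay: Fixed 106 x 106 mm insert, one of three in a row (110 mm apart, order varies) in a low teal tray (116 x 340 mm, rim 12 mm above the table). Origin: centre of its underside, 4 mm above the table; its floor is 4 mm above the origin. Carries the oblong frame, inside 100 (its x) x 48 mm (its y), 5 mm above the floor: place of the mailer, long side along x, either way round.
Things that resemble listed ones, but are neither listed nor needed, are in the scene too. What is shaped like the cup but orange is not meant.

How it is judged:
By the outcome, as a careful person would: the job done as asked, in the order asked, and still so for the second after the job is handed in, with the robot touching nothing.
It also fails if it takes over 120 s, if anything falls off the work surface, if the arm or the gripper's body presses on something with over 40 N, if the wrist force passes 120 N, or if a joint passes its speed limit or range.

## Working session

There is one attempt and no reset: what is moved stays moved. The work goes in short steps, Python scripts to look and compute and a shell command to move; the robot and the scene stay as the last step left them, time stands still between calls to the robot, and variables do not carry over. Pictures are saved under pics/ and viewed, at most 15 in all, crops included, and the job is handed in when it is done.

```bash
ls; mkdir -p pics
python3 - <<'E'
from station import ctrl,cams,order
import cv2,numpy as np
s=ctrl.sense();print(s['clock'],s['tool_pos'],s['ee_rot'],s['opening'])
for n in ['scene','top']:
    im=cams.get_image(n);cv2.imwrite(f'pics/{n}0.png',cv2.cvtColor(im,cv2.COLOR_RGB2BGR))
    print(n,cams.camera_params(n))
    for q in ['dish','cup','open_cup','bottle','tall_bottle','mailer','wide_bay','collar_bay','long_bay']:
        print(q,[(round(d['p'],2),[int(v) for v in d['bbox']]) for d in cams.trace(q,n)][:4])
print(cams.camera_params('wrist'))
print(ctrl.sense()['clock'])
E
```

```text
pics
0.0 [ 0.26716641 -0.56475793  0.23307751] [[ 9.03993219e-01  4.27546647e-01 -3.53166441e-04]
 [ 4.27546773e-01 -9.03992618e-01  1.05096291e-03]
 [ 1.30075811e-04 -1.10105851e-03 -9.99999385e-01]] 0.09521508494366819
scene {'fx': 432.6876112140288, 'fy': 432.6876112140288, 'cx': 320.8722076090768, 'cy': 193.99684056151145, 'rvec': array([ 1.89786715,  1.0087424 , -0.55619675]), 'tvec': array([-0.28383977, -0.1639284 ,  1.49104717])}
dish [(0.53, [425, 166, 20, 13])]
cup [(0.94, [197, 255, 21, 32]), (0.89, [203, 226, 21, 27]), (0.62, [158, 276, 19, 33])]
open_cup [(0.83, [287, 200, 10, 28])]
bottle [(0.81, [241, 211, 11, 29])]
tall_bottle [(0.75, [359, 166, 9, 34])]
mailer [(0.81, [324, 189, 24, 15]), (0.71, [359, 165, 5, 38])]
wide_bay [(0.94, [391, 223, 53, 26])]
collar_bay [(0.77, [358, 237, 56, 34])]
long_bay [(0.7, [425, 164, 19, 11]), (0.61, [323, 252, 61, 35])]
top {'fx': 369.6169117940793, 'fy': 369.6169117940793, 'cx': 320.2836181605035, 'cy': 198.3164698914712, 'rvec': array([ 2.19596172, -2.22530139,  0.06974937]), 'tvec': array([-0.04746833,  0.53966105,  1.0675227 ])}
[... 242 characters left out ...]
11, 13])]
tall_bottle [(0.46, [239, 234, 18, 15])]
mailer [(0.85, [280, 238, 13, 32])]
wide_bay [(0.94, [260, 162, 35, 37])]
collar_bay [(0.95, [298, 160, 40, 38]), (0.4, [421, 199, 19, 13])]
long_bay [(0.97, [338, 158, 37, 37])]
{'fx': 323.70750962401985, 'fy': 323.70750962401985, 'cx': 322.52237286597597, 'cy': 195.89461358893382, 'tool_from_camera': array([[ 1.32542431e-03, -9.61657847e-01, -2.74248843e-01,
         7.69264478e-02],
       [ 9.99998893e-01,  1.08920438e-03,  1.01360827e-03,
        -9.55806916e-04],
       [-6.76031303e-04, -2.74249883e-01,  9.61658227e-01,
        -1.51041538e-01],
       [ 0.00000000e+00,  0.00000000e+00,  0.00000000e+00,
         1.00000000e+00]])}
1.0
```

Run:
```python
import cv2,numpy as np
a=cv2.resize(cv2.imread('pics/top0.png')[130:260,140:490],None,fx=2.28,fy=2.28,interpolation=2)
b=cv2.resize(cv2.imread('pics/scene0.png')[140:300,130:450],None,fx=1.9,fy=1.9,interpolation=2)
h=np.zeros((a.shape[0]+b.shape[0],800,3),np.uint8);h[:a.shape[0],:a.shape[1]]=a[:,:800];h[a.shape[0]:,:b.shape[1]]=b
print(h.shape,a.shape);cv2.imwrite('pics/both0.png',h[:600])
```

```text
(600, 800, 3) (296, 798, 3)
```

View pics/both0.png

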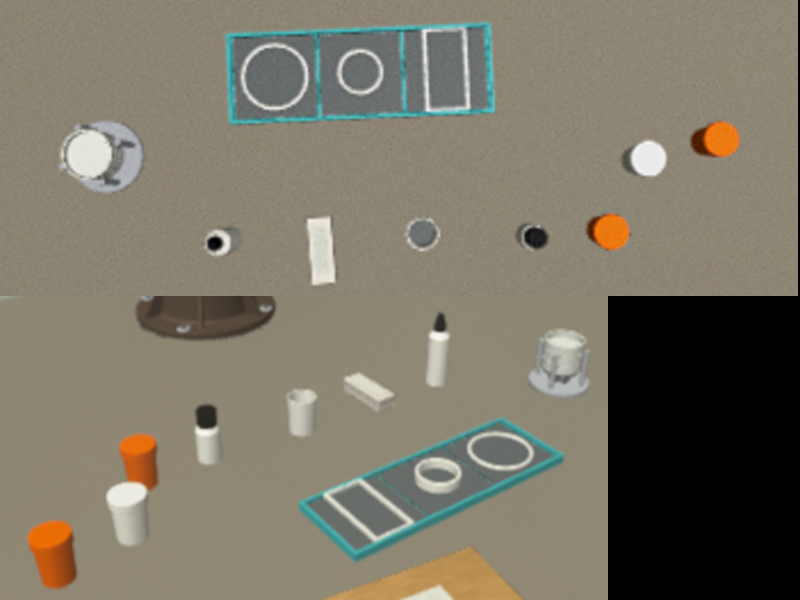

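```bash
cat > h.py <<'E'
import numpy as np,cv2
from station import ctrl,cams,order
def cam(n):
    """fx.., R,t world->cam"""
    p=cams.camera_params(n)
    K=np.array([[p['fx'],0,p['cx']],[0,p['fy'],p['cy']],[0,0,1]])
    if 'rvec' in p: return K,cv2.Rodrigues(p['rvec'])[0],p['tvec']
    s=ctrl.sense();T=np.eye(4);T[:3,:3]=s['ee_rot'];T[:3,3]=s['tool_pos']
    M=np.linalg.inv(T@p['tool_from_camera']);return K,M[:3,:3],M[:3,3]
def at_z(c,uv,z):
    K,R,t=c;o=-R.T@t;d=R.T@np.linalg.solve(K,[uv[0],uv[1],1.]);return o+d*(z-o[2])/d[2]
def pix(c,P):
    K,R,t=c;q=(R@np.atleast_2d(P).T).T+t;q=q@K.T;return q[:,:2]/q[:,2:]
def tri(obs):
    A=np.zeros((3,3));b=np.zeros(3)
    for c,uv in obs:
        K,R,t=c;o=-R.T@t;d=R.T@np.linalg.solve(K,[uv[0],uv[1],1.]);d/=np.linalg.norm(d);Q=np.eye(3)-np.outer(d,d);A+=Q;b+=Q@o
    return np.linalg.solve(A,b)
def snap(name,fn=None):
    c=cam(name);im=cams.get_image(name)
    if fn: cv2.imwrite('pics/'+fn+'.png',cv2.cvtColor(im,cv2.COLOR_RGB2BGR))
    return c,im
def axes():
    R=ctrl.sense()['ee_rot'];return R
def totool(target,yaw=None):
    """mm shift in tool axes from measured pose, for a world target"""
    s=ctrl.sense();return np.round(1000*s['ee_rot'].T@(np.array(target)-s['tool_pos']),1)
E
python3 - <<'E'
from h import *
T=cam('top');print(-T[1].T@T[2]); S=cam('scene');print(-S[1].T@S[2])
for n,uv,z in [('dish',(178.6,197),.078),('cup',(424,199),.06),('or1',(454,192),.06),('or2',(407,231),.06),('bottle',(374.6,233.5),.075),('open',(325,232.6),.054),('mailer',(280,238.5),.022),('mailer_a',(279,225.5),.022),('mailer_b',(281.8,254),.022),('tall',(235,236.5),.115),('wide',(260.5,163.4),.012),('collar',(297.7,161.4),.022),('long',(335.5,160),.013)]:
    P=at_z(T,uv,z);print(n,P.round(3),pix(S,P).round(0))
E
```

```text
[ 0.49408389 -0.03131054  1.0899508 ]
[ 1.28271692 -0.55416622  0.61497668]
dish [0.545 0.332 0.078] [[426. 162.]]
cup [ 0.531 -0.345  0.06 ] [[196. 243.]]
or1 [ 0.55 -0.43  0.06] [[157. 262.]]
or2 [ 0.443 -0.295  0.06 ] [[203. 217.]]
bottle [ 0.438 -0.201  0.075] [[238. 199.]]
open [ 0.441 -0.066  0.054] [[288. 192.]]
mailer [0.425 0.063 0.022] [[324. 187.]]
mailer_a [0.462 0.065 0.022] [[333. 192.]]
mailer_b [0.38  0.058 0.022] [[314. 181.]]
tall [0.438 0.172 0.115] [[360. 149.]]
wide [0.643 0.119 0.012] [[392. 220.]]
collar [0.647 0.01  0.022] [[359. 231.]]
long [ 0.651 -0.101  0.013] [[322. 251.]]
```

```bash
python3 -m jog '[{"translation":[0,0,0],"turn":[0,0,0.11]},{"translation":[0,0,0],"turn":[0,0,0.11]},{"translation":[0,0,0],"turn":[0,0,0.11]},{"translation":[0,0,0],"turn":[0,0,0.11]}]'
python3 -m jog '[{"translation":[26,-24,0],"turn":[0,0,0]},{"translation":[26,-24,0],"turn":[0,0,0]},{"translation":[26,-24,0],"turn":[0,0,0]},{"translation":[26,-24,0],"turn":[0,0,0]},{"translation":[26,-24,0],"turn":[0,0,0]}]'
python3 -m jog '[{"translation":[26,-24,0],"turn":[0,0,0]},{"translation":[26,-24,0],"turn":[0,0,0]},{"translation":[26,-24,0],"turn":[0,0,0]},{"translation":[26,-24,0],"turn":[0,0,0]}]'
python3 -m jog '[{"translation":[0,0,0],"turn":[0,0,0]},{"translation":[0,0,0],"turn":[0,0,0]}]'
cat > look.py <<'E'
import sys
from h import *
fn=sys.argv[1]
c,im=snap('wrist',fn)
for q in sys.argv[2:]:
    for d in cams.trace(q,'wrist')[:3]:
        if d['p']<.3: continue
        print(q,round(d['p'],2),np.round(d['bbox'],1), at_z(c,d['bbox'][:2],.03).round(3))
import pickle;pickle.dump(c,open(f'pics/{fn}.pkl','wb'))
s=ctrl.sense();print(s['clock'],s['tool_pos'].round(4),s['ee_rot'].round(3).tolist())
E
python3 look.py w1 cup
```

```text
clock: 1.33
tool_pos: [0.2672, -0.565, 0.2337]
ee_rot: [[1.0, -0.004, 0.0], [-0.004, -1.0, -0.0], [0.0, 0.0, -1.0]]
force: [0.1, -0.7, 0.6]
opening: 0.095
grasp_force: 0.0
clock: 1.75
tool_pos: [0.398, -0.4435, 0.2337]
ee_rot: [[1.0, 0.001, 0.0], [0.001, -1.0, -0.0], [0.0, 0.0, -1.0]]
force: [0.1, -0.0, 0.6]
opening: 0.0954
grasp_force: 0.0
clock: 2.08
tool_pos: [0.502, -0.3472, 0.2338]
ee_rot: [[1.0, 0.002, 0.0], [0.002, -1.0, -0.0], [0.0, 0.0, -1.0]]
force: [0.1, -1.5, -0.4]
opening: 0.0953
grasp_force: 0.0
clock: 2.25
tool_pos: [0.5019, -0.3472, 0.2336]
ee_rot: [[1.0, 0.005, -0.0], [0.005, -1.0, -0.0], [-0.0, 0.0, -1.0]]
force: [-0.1, 0.0, 0.0]
opening: 0.0954
grasp_force: 0.0
cup 0.95 [407.4 130.9  52.5  45.6] [ 0.551 -0.438  0.03 ]
cup 0.94 [275.8 229.5  42.3  45.2] [ 0.436 -0.292  0.03 ]
cup 0.73 [317.  154.9  41.8  39.3] [ 0.524 -0.341  0.03 ]
2.35 [ 0.5006 -0.3488  0.2336] [[1.0, 0.002, -0.0], [0.002, -1.0, -0.0], [-0.0, 0.0, -1.0]]
```

View pics/w1.png

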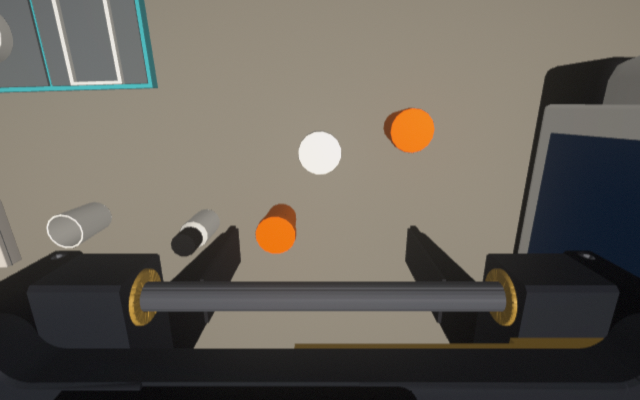

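```bash
python3 -m jog '[{"translation":[-13.5,-36.5,0],"turn":[0,0,0]},{"translation":[-13.5,-36.5,0],"turn":[0,0,0]},{"translation":[-13.5,-36.5,0],"turn":[0,0,0]}]' >/dev/null
python3 -m jog '[{"translation":[-13.5,-36.5,0],"turn":[0,0,0]},{"translation":[-13.5,-36.5,0],"turn":[0,0,0]},{"translation":[-13.5,-36.5,0],"turn":[0,0,0]},{"translation":[0,0,0],"turn":[0,0,0]}]' |head -2
python3 look.py w2 cup bottle mailer long_bay collar_bay
python3 -m jog '[{"translation":[13.5,-35,0],"turn":[0,0,0]},{"translation":[13.5,-35,0],"turn":[0,0,0]},{"translation":[13.5,-35,0],"turn":[0,0,0]}]' >/dev/null
python3 -m jog '[{"translation":[13.5,-35,0],"turn":[0,0,0]},{"translation":[13.5,-35,0],"turn":[0,0,0]},{"translation":[13.5,-35,0],"turn":[0,0,0]},{"translation":[0,0,0],"turn":[0,0,0]}]'|head -2
python3 look.py w3 bottle mailer long_bay collar_bay wide_bay tall_bottle
python3 -m jog '[{"translation":[3,-37,0],"turn":[0,0,0]},{"translation":[3,-37,0],"turn":[0,0,0]},{"translation":[3,-37,0],"turn":[0,0,0]}]' >/dev/null
python3 -m jog '[{"translation":[3,-37,0],"turn":[0,0,0]},{"translation":[3,-37,0],"turn":[0,0,0]},{"translation":[3,-37,0],"turn":[0,0,0]},{"translation":[0,0,0],"turn":[0,0,0]}]'|head -2
python3 look.py w4 dish tall_bottle wide_bay mailer
python3 -c "
import cv2,numpy as np
a=[cv2.imread(f'pics/w{i}.png') for i in (2,3,4)]
cv2.imwrite('pics/m1.png',np.vstack([np.hstack([x[:260] for x in a[:2]])[:, ::1],np.hstack([a[2][:260],0*a[2][:260]])])[::1,::1])
cv2.imwrite('pics/m1.png',cv2.resize(np.vstack([x[:250] for x in a]),(512,600),interpolation=3))"
```

```text
clock: 2.93
tool_pos: [0.4162, -0.1262, 0.2338]
cup 0.9 [540.6  65.2  77.7  46.1] [ 0.531 -0.348  0.03 ]
cup 0.81 [482.1 154.5  57.9  40.4] [ 0.439 -0.301  0.03 ]
cup 0.58 [615.   41.8  50.1  48.9] [ 0.553 -0.418  0.03 ]
bottle 0.58 [395.9 156.7  41.5  40.8] [ 0.437 -0.206  0.03 ]
mailer 0.79 [159.3 165.4  45.7  74.6] [0.426 0.056 0.03 ]
collar_bay 0.53 [154.7   1.1  22.6   1.4] [0.588 0.038 0.03 ]
3.2333 [ 0.4198 -0.131   0.2336] [[1.0, 0.0, 0.0], [0.0, -1.0, -0.0], [0.0, 0.0, -1.0]]
clock: 3.82
tool_pos: [0.5023, 0.0841, 0.2332]
bottle 0.74 [573.4 233.2  74.8  47. ] [ 0.434 -0.211  0.03 ]
mailer 0.73 [337.8 235.4  29.5  68.9] [0.43  0.066 0.03 ]
long_bay 0.91 [496.2  43.7 110.5  82.6] [ 0.638 -0.089  0.03 ]
collar_bay 0.57 [392.8  46.2 106.8  91.7] [0.635 0.015 0.03 ]
collar_bay 0.36 [451.9 225.7  50.7  45.5] [ 0.443 -0.067  0.03 ]
wide_bay 0.69 [287.2  48.3 106.   96.6] [0.632 0.121 0.03 ]
tall_bottle 0.84 [241.5 231.7  37.8  43. ] [0.434 0.179 0.03 ]
4.1667 [0.5    0.0792 0.2336] [[1.0, -0.0, -0.0], [-0.0, -1.0, -0.0], [-0.0, 0.0, -1.0]]
clock: 4.75
tool_pos: [0.518, 0.3065, 0.2335]
dish 0.65 [292.2 156.9  64.8  66.1] [0.538 0.341 0.03 ]
tall_bottle 0.85 [436.8 241.2  44.7  37.9] [0.439 0.171 0.03 ]
tall_bottle 0.44 [292.7 157.4  62.8  65.6] [0.538 0.34  0.03 ]
wide_bay 0.91 [496.   56.7 115.7 109.2] [0.641 0.132 0.03 ]
wide_bay 0.33 [438.8 240.8  42.5  38.2] [0.439 0.169 0.03 ]
mailer 0.89 [519.9 231.7  40.2  35.3] [0.451 0.075 0.03 ]
5.0 [0.5179 0.301  0.2337] [[1.0, 0.0, -0.0], [0.0, -1.0, -0.0], [-0.0, 0.0, -1.0]]
```

View pics/m1.png

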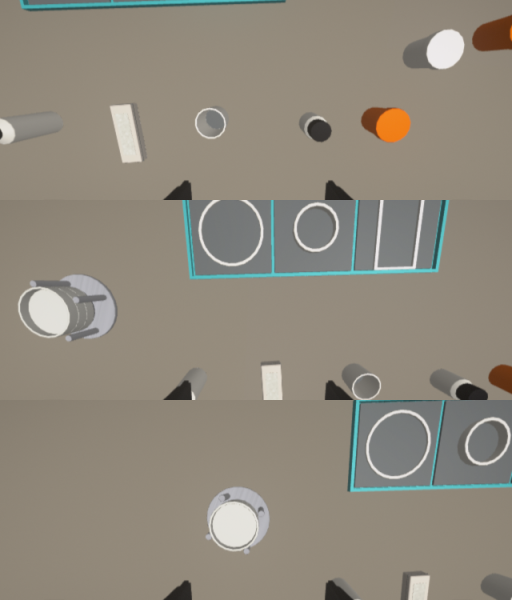

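```bash
python3 -c "
import cv2,numpy as np
a=cv2.imread('pics/w4.png')[100:210,240:350];b=cv2.imread('pics/w3.png')[80:190,10:160]
cv2.imwrite('pics/m2.png',np.hstack([cv2.resize(a,None,fx=4,fy=4,interpolation=2)[:440],cv2.resize(b,None,fx=2.4,fy=4,interpolation=2)]))"
```

```text
(no output)
```

View pics/m2.png

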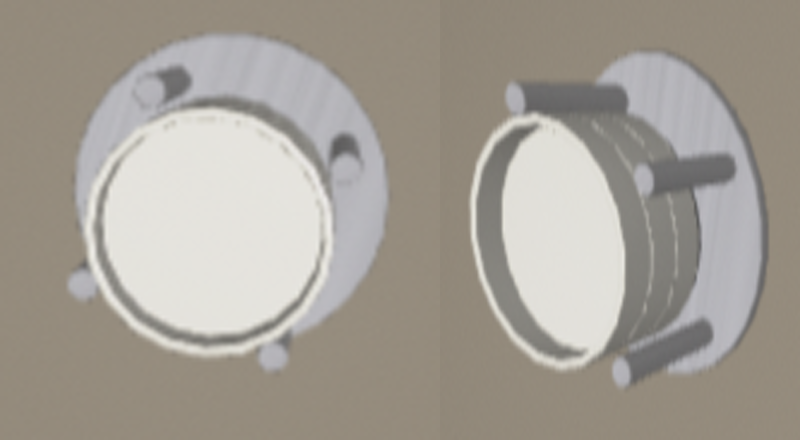

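```bash
cat > m.py <<'E'
from h import *
import pickle
C={i:pickle.load(open(f'pics/w{i}.pkl','rb')) for i in (1,2,3,4)};T=cam('top');S=cam('scene')
E
python3 - <<'E'
from m import *
print('rim',tri([(C[4],(292.5,157.5)),(C[3],(55.4,140.2))]),at_z(C[4],(292.5,157.5),.078),at_z(C[3],(55.4,140.2),.078))
p4=[(277.5,122.5),(326.5,141.2),(308.2,189),(260,171.2)];p3=[(41.7,104.3),(95.4,125),(85.8,173.2)]
for a,b in zip(p4,p3): print('pin',tri([(C[4],a),(C[3],b)]).round(4))
P=np.array([at_z(C[4],a,.067) for a in p4]);print(P.round(4),P.mean(0))
d=P-P.mean(0);ang=np.degrees(np.arctan2(d[:,1],d[:,0]));print(ang,ang%90,np.linalg.norm(d[:,:2],axis=1))
# others via wrist pairs
print('cup lid', at_z(C[1],(320,153),.06),tri([(C[1],(320,153)),(C[2],(556,61))]))
# bay circles: colour threshold
for i,fn in ((3,'w3'),(4,'w4')):
    im=cv2.imread(f'pics/{fn}.png');g=im.min(2);m=((g>170)*255).astype(np.uint8)
    cs,_=cv2.findContours(m,cv2.RETR_LIST,cv2.CHAIN_APPROX_NONE)
    for c in cs:
        if len(c)>90:
            e=cv2.fitEllipse(c);print(fn,len(c),np.round(e[0],1),np.round(e[1],1), cv2.boundingRect(c),at_z(C[i],e[0],.012).round(4),at_z(C[i],e[0],.022).round(4))
E
```

```text
rim [0.54485799 0.33594181 0.07726994] [0.54526693 0.33585006 0.078     ] [0.54464974 0.33540298 0.078     ]
pin [0.577  0.3507 0.0661]
pin [0.5588 0.3035 0.0659]
pin [0.511  0.3217 0.0663]
[[0.5772 0.3506 0.067 ]
 [0.5596 0.3035 0.067 ]
 [0.5115 0.3216 0.067 ]
 [0.5296 0.3696 0.067 ]] [0.54445785 0.33631005 0.067     ]
[  23.55641467  -65.20867702 -155.97950978  114.08607529] [23.55641467 24.79132298 24.02049022 24.08607529] [0.03567378 0.03618008 0.03611761 0.03646577]
cup lid [ 0.53081382 -0.34415575  0.06      ] [ 0.53113797 -0.34394584  0.05863807]
w3 91 [457.9 233.1] [29.7 34.5] (441, 218, 35, 32) [ 0.4261 -0.083   0.012 ] [ 0.4302 -0.0785  0.022 ]
w3 97 [457.8 233.1] [31.3 36.1] (440, 217, 36, 33) [ 0.426  -0.0829  0.012 ] [ 0.4301 -0.0784  0.022 ]
w3 168 [340.2 237.1] [25.3 79.9] (327, 206, 27, 64) [0.42   0.0622 0.012 ] [0.4243 0.0628 0.022 ]
w3 172 [ 58.5 139.3] [54.7 67. ] (24, 110, 47, 61) [0.5383 0.3856 0.012 ] [0.5394 0.3775 0.022 ]
w3 197 [ 54.2 139.1] [55.9 71.8] (23, 102, 64, 70) [0.5385 0.3905 0.012 ] [0.5396 0.3823 0.022 ]
w3 282 [109.5 131.3] [54.5 79. ] (78, 94, 
[... 525 characters left out ...]
424 0.0644 0.022 ]
w4 180 [292.3 156.7] [56.3 57.2] (262, 139, 59, 49) [0.5356 0.3422 0.012 ] [0.5372 0.3413 0.022 ]
w4 174 [302.6 134.6] [23.9 57.7] (273, 115, 59, 41) [0.5609 0.33   0.012 ] [0.5618 0.3293 0.022 ]
w4 247 [296.5 149. ] [76.5 80.3] (257, 109, 80, 83) [0.5445 0.3373 0.012 ] [0.5458 0.3365 0.022 ]
w4 146 [609.4  51.3] [45.4 58.2] (584, 24, 52, 55) [0.6498 0.0034 0.012 ] [0.6483 0.0115 0.022 ]
w4 162 [609.4  51.1] [50.  63.7] (582, 22, 56, 59) [0.65   0.0034 0.012 ] [0.6485 0.0116 0.022 ]
w4 218 [497.6  55.1] [71.1 83.4] (460, 15, 76, 81) [0.6454 0.1215 0.012 ] [0.6441 0.1264 0.022 ]
w4 234 [497.6  55. ] [75.7 89.2] (458, 12, 80, 87) [0.6455 0.1215 0.012 ] [0.6442 0.1265 0.022 ]
```

```bash
python3 -m jog '[{"translation":[13.3,-17,0],"turn":[0,0,0]},{"translation":[13.3,-17,0],"turn":[0,0,0]},{"translation":[0,0,10],"turn":[0,0,-0.12]},{"translation":[0,0,10],"turn":[0,0,-0.12]},{"translation":[0,0,10],"turn":[0,0,-0.12]}]' >/dev/null
python3 -m jog '[{"translation":[0,0,10],"turn":[0,0,-0.12]},{"translation":[0,0,10],"turn":[0,0,-0.12]},{"translation":[0,0,10],"turn":[0,0,-0.12]},{"translation":[0,0,10],"turn":[0,0,-0.12]},{"translation":[0,0,10],"turn":[0,0,-0.12]}]' >/dev/null
python3 -m jog '[{"translation":[0,0,0],"turn":[0,0,-0.12]},{"translation":[0,0,0],"turn":[0,0,-0.125]},{"translation":[0,0,0],"turn":[0,0,0]}]'
python3 - <<'E'
from h import *
for i in range(3):
    if i: cams.get_image('top')
    s=ctrl.sense();print(s['clock'],totool([.5446,.336,.087]),np.degrees(np.arctan2(s['ee_rot'][1,1],s['ee_rot'][0,1])),s['joint_positions'].round(2))
E
```

```text
clock: 6.08
tool_pos: [0.5446, 0.335, 0.1537]
ee_rot: [[0.352, 0.936, -0.0], [0.936, -0.352, -0.0], [-0.0, -0.0, -1.0]]
force: [-0.7, 0.1, -0.2]
opening: 0.0949
grasp_force: 0.0
6.0833 [ 0.9 -0.4 66.7] -20.62874249163268 [ 0.45  0.59  1.6  -0.    0.94  0.81]
6.1333 [ 0.7 -0.4 66.8] -21.068767839108826 [ 0.45  0.59  1.6  -0.    0.94  0.82]
6.1833 [ 0.5 -0.3 66.9] -21.18931887602855 [ 0.45  0.59  1.6  -0.    0.94  0.82]
```

```bash
python3 -m jog '[{"translation":[0.5,0,20],"turn":[0,0,0]},{"translation":[0,0,20],"turn":[0,0,0]},{"translation":[0,0,15],"turn":[0,0,0]},{"translation":[0,0,11.8],"turn":[0,0,0]}]'
python3 -m jog '[{"translation":[0,0,0],"turn":[0,0,0]},{"translation":[0,0,0],"turn":[0,0,0]},{"translation":[0,0,0],"turn":[0,0,0]},{"translation":[0,0,0],"turn":[0,0,0]},{"translation":[0,0,0],"turn":[0,0,0]}]' 1
python3 -m jog '[{"translation":[0,0,0],"turn":[0,0,0]},{"translation":[0,0,0],"turn":[0,0,0]}]'
```

```text
clock: 6.52
tool_pos: [0.5443, 0.3363, 0.0858]
ee_rot: [[0.36, 0.933, -0.001], [0.933, -0.36, -0.0], [-0.001, -0.0, -1.0]]
force: [-0.1, -1.0, -0.9]
opening: 0.0951
grasp_force: 0.0
clock: 6.93
tool_pos: [0.5448, 0.3371, 0.0877]
ee_rot: [[0.356, 0.934, 0.001], [0.934, -0.356, 0.001], [0.001, 0.001, -1.0]]
force: [-0.7, -0.2, 0.3]
opening: 0.067
grasp_force: 0.0
clock: 7.1
tool_pos: [0.5446, 0.3371, 0.0874]
ee_rot: [[0.356, 0.934, 0.001], [0.934, -0.356, 0.0], [0.001, 0.001, -1.0]]
force: [-0.4, 0.3, 3.2]
opening: 0.058
grasp_force: 30.0
```

```bash
python3 -m jog '[{"translation":[0,0,0],"turn":[0,0,0]},{"translation":[0,0,-6],"turn":[0,0,0]},{"translation":[0,0,-12],"turn":[0,0,0]},{"translation":[0,0,-20],"turn":[0,0,0]},{"translation":[0,0,-30],"turn":[0,0,0]}]'
python3 -m jog '[{"translation":[0,0,-32],"turn":[0,0,0]},{"translation":[0,0,0],"turn":[0,0,0]}]'
python3 - <<'E'
from h import *
_,a=snap('scene');_,b=snap('wrist');_,t=snap('top')
a=cv2.resize(a[110:210,370:470],(400,400),interpolation=2)
v=np.hstack([a,cv2.resize(b,(400,250))[:, :].copy() if 0 else np.vstack([cv2.resize(b,(400,250)),cv2.resize(t[150:240,130:274],(240,150)).repeat(1,0) if 0 else cv2.resize(t[150:240,130:370],(400,150))])])
cv2.imwrite('pics/g1.png',v[...,::-1])
E
```

```text
clock: 7.52
tool_pos: [0.5436, 0.3365, 0.1545]
ee_rot: [[0.356, 0.934, -0.003], [0.934, -0.356, -0.002], [-0.003, -0.002, -1.0]]
force: [0.2, 0.6, -2.2]
opening: 0.0578
grasp_force: 30.0
clock: 7.68
tool_pos: [0.5462, 0.338, 0.1938]
ee_rot: [[0.356, 0.934, 0.008], [0.934, -0.356, 0.004], [0.007, 0.006, -1.0]]
force: [0.3, 0.1, -0.5]
opening: 0.0577
grasp_force: 30.0
```

View pics/g1.png

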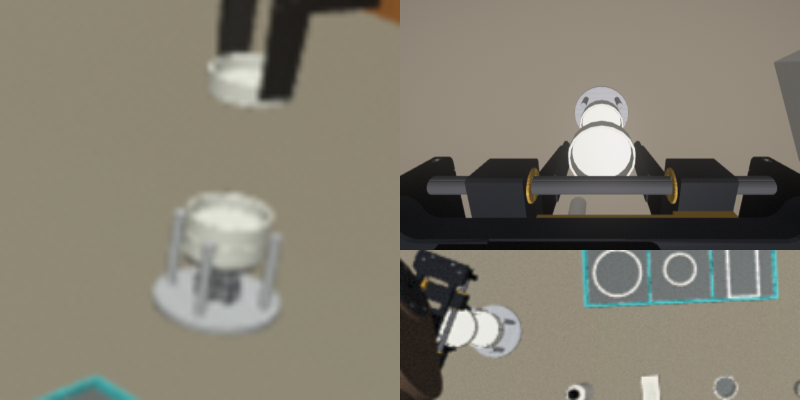

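```bash
python3 - <<'E'
from h import *
c,_=snap('wrist');s=ctrl.sense();p=at_z(c,(323,243),s['tool_pos'][2]-.009);print(s['tool_pos'],1000*s['ee_rot'].T@(p-s['tool_pos']))
E
python3 -m jog '[{"translation":[-27.6,28.2,0],"turn":[0,0,0]},{"translation":[-27.6,28.2,0],"turn":[0,0,0]},{"translation":[-27.6,28.2,0],"turn":[0,0,0]}]' >/dev/null
python3 -m jog '[{"translation":[-27.6,28.2,10],"turn":[0,0,0]},{"translation":[-27.6,28.2,10],"turn":[0,0,0]},{"translation":[-27.6,28.2,10],"turn":[0,0,0]},{"translation":[0,0,0],"turn":[0,0,0]}]'
python3 - <<'E'
from h import *
for i in range(3):
    cams.get_image('top'); print(totool([.645,.1215,.0335]))
E
```

```text
[0.54396169 0.33672049 0.1863644 ] [ 5.52628569 -0.40610656  8.9954038 ]
clock: 8.47
tool_pos: [0.6448, 0.1159, 0.1533]
ee_rot: [[0.36, 0.933, -0.004], [0.933, -0.36, -0.001], [-0.003, -0.003, -1.0]]
force: [-0.0, 0.5, -0.7]
opening: 0.058
grasp_force: 30.0
[  3.5   0.4 120.7]
[  1.7   1.5 121.4]
[  0.5   2.1 122.1]
```

Run:
```python
from h import *
c,im=snap('wrist');s=ctrl.sense()
m=((im.min(2)>205)*255).astype(np.uint8)
for k in cv2.findContours(m,cv2.RETR_EXTERNAL,cv2.CHAIN_APPROX_NONE)[0]:
    if len(k)>120:
        x,y,w,h=cv2.boundingRect(k);e=cv2.fitEllipse(cv2.convexHull(k));p=at_z(c,e[0],s['tool_pos'][2]-.009);print((x,y,w,h),e,1000*s['ee_rot'].T@(p-s['tool_pos']))
print(totool([.645,.1215,.0335]))
cv2.imwrite('pics/w5.png',im[...,::-1])
```

```text
(270, 201, 106, 80) ((322.5433654785156, 250.57855224609375), (98.36809539794922, 108.07997131347656), 89.39527130126953) [ 0.75967525 -0.45353925  9.00020638]
(280, 144, 90, 67) ((324.6956481933594, 187.0887451171875), (85.98807525634766, 89.73857879638672), 87.10741424560547) [36.04758108  0.63959989  8.98047874]
(556, 0, 84, 109) ((593.3843383789062, -13.228515625), (77.64005279541016, 310.45660400390625), 171.36215209960938) [125.38121618 116.49235147   8.78304718]
[ -0.3   2.4 122.7]
```

View pics/w5.png

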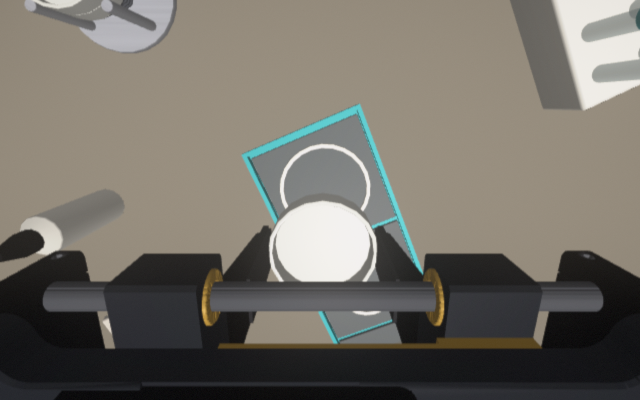

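```bash
python3 -m jog '[{"translation":[0,1,30],"turn":[0,0,0]},{"translation":[0,1,35],"turn":[0,0,0]},{"translation":[0,0,30],"turn":[0,0,0]},{"translation":[0,0,15],"turn":[0,0,0]},{"translation":[0,0,9],"turn":[0,0,0]}]' >/dev/null
python3 -m jog '[{"translation":[0,0,2],"turn":[0,0,0]},{"translation":[0,0,0],"turn":[0,0,0]},{"translation":[0,0,0],"turn":[0,0,0]}]'
python3 -c "
from h import *
cams.get_image('top');s=ctrl.sense();print(totool([.645,.1215,.0335]),s['force'])"
```

```text
clock: 9.33
tool_pos: [0.6459, 0.1218, 0.0371]
ee_rot: [[0.355, 0.935, 0.002], [0.935, -0.355, 0.0], [0.001, 0.002, -1.0]]
force: [0.7, -0.4, -0.9]
opening: 0.0585
grasp_force: 30.0
[-0.6 -0.9  3.8] [-0.72087214  0.14432076 -0.56077273]
```

```bash
python3 -m jog '[{"translation":[0,0,1.5],"turn":[0,0,0]},{"translation":[0,0,1.5],"turn":[0,0,0]},{"translation":[0,0,0],"turn":[0,0,0]},{"translation":[0,0,0],"turn":[0,0,0]}]' | sed -n '2p;4p'
python3 -m jog '[{"translation":[0,0,0],"turn":[0,0,0]},{"translation":[0,0,0],"turn":[0,0,0]},{"translation":[0,0,0],"turn":[0,0,0]}]' -0.7 |sed -n '2p;4,5p'
python3 -m jog '[{"translation":[0,0,0],"turn":[0,0,0]},{"translation":[0,0,-5],"turn":[0,0,0]},{"translation":[0,0,-25],"turn":[0,0,0]},{"translation":[0,0,-35],"turn":[0,0,0]},{"translation":[0,0,-35],"turn":[0,0,0]}]'
python3 - <<'E'
from h import *
_,t=snap('top');c=cam('top')
_,b=snap('scene')
cv2.imwrite('pics/p1.png',np.hstack([cv2.resize(t[130:200,230:360],(520,280),interpolation=2),cv2.resize(b[190:260,350:420],(280,280),interpolation=2)])[...,::-1])
E
```

```text
tool_pos: [0.6458, 0.1213, 0.0334]
force: [-0.7, -0.5, 3.9]
tool_pos: [0.6453, 0.1212, 0.0327]
force: [-0.2, 0.0, 0.3]
opening: 0.0726
clock: 10.38
tool_pos: [0.6449, 0.1212, 0.1335]
ee_rot: [[0.356, 0.934, -0.002], [0.934, -0.356, -0.0], [-0.001, -0.002, -1.0]]
force: [-0.2, -1.2, 0.2]
opening: 0.0809
grasp_force: 0.0
```

View pics/p1.png

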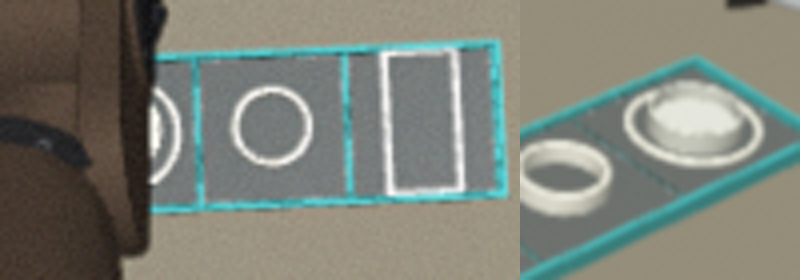

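```bash
python3 -m jog '[{"translation":[0,0,-8],"turn":[0,0,-0.121]},{"translation":[0,0,-8],"turn":[0,0,-0.121]},{"translation":[0,0,-4],"turn":[0,0,-0.122]},{"translation":[-38.8,-9.5,0],"turn":[0,0,0]},{"translation":[-38.8,-9.5,0],"turn":[0,0,0]}]' -0.4 >/dev/null
python3 -m jog '[{"translation":[-38.8,-9.5,0],"turn":[0,0,0]},{"translation":[-38.8,-9.5,0],"turn":[0,0,0]},{"translation":[-38.8,-9.5,0],"turn":[0,0,0]},{"translation":[-38.8,-9.5,0],"turn":[0,0,0]},{"translation":[-38.8,-9.5,0],"turn":[0,0,0]}]' >/dev/null
python3 -m jog '[{"translation":[-38.8,-9.5,0],"turn":[0,0,0]},{"translation":[-38.8,-9.5,0],"turn":[0,0,0]},{"translation":[-38.8,-9.5,0],"turn":[0,0,0]},{"translation":[-38.8,-9.5,0],"turn":[0,0,0]},{"translation":[-38.8,-9.5,0],"turn":[0,0,0]}]' >/dev/null
python3 -m jog '[{"translation":[0,0,0],"turn":[0,0,0]},{"translation":[0,0,0],"turn":[0,0,0]},{"translation":[0,0,0],"turn":[0,0,0]}]'
cat > bright.py <<'E'
from h import *
import sys
z=float(sys.argv[1]);c,im=snap('wrist',sys.argv[2]);s=ctrl.sense()
m=((im.min(2)>190)*255).astype(np.uint8)
for k in cv2.findContours(m,cv2.RETR_EXTERNAL,cv2.CHAIN_APPROX_NONE)[0]:
    if len(k)>60:
        e=cv2.fitEllipse(cv2.convexHull(k));p=at_z(c,e[0],z);print(len(k),np.round(e[0],1),np.round(e[1],1),p.round(4))
print(s['tool_pos'].round(4))
E
python3 bright.py 0.06 w6;python3 -c "
from h import *
for i in range(2):
  cams.get_image('top');print(totool([.531,-.344,.05]))"
```

```text
clock: 11.98
tool_pos: [0.5312, -0.344, 0.1525]
ee_rot: [[0.001, 1.0, -0.0], [1.0, -0.001, 0.001], [0.001, -0.0, -1.0]]
force: [0.1, 0.2, 0.4]
opening: 0.0664
grasp_force: 0.0
147 [322.8 204.7] [51.9 54. ] [ 0.5308 -0.3428  0.06  ]
87 [191.3  16.6] [30.9 36.1] [ 0.4418 -0.2096  0.06  ]
[ 0.5315 -0.3433  0.1526]
[ -1.   -0.7 102.8]
[ -1.   -0.9 102.9]
```

View pics/w6.png

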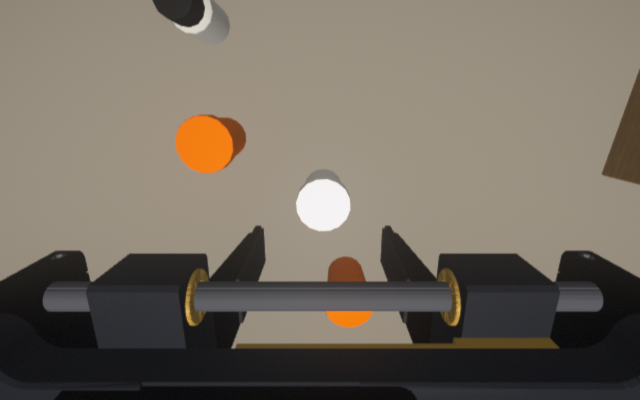

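```bash
python3 -m jog '[{"translation":[0,0,30],"turn":[0,0,0]},{"translation":[0,-0.5,30],"turn":[0,0,0]},{"translation":[0,0,25],"turn":[0,0,0]},{"translation":[0,0,17],"turn":[0,0,0]},{"translation":[0,0,0],"turn":[0,0,0]}]'|sed -n 2,4p
python3 -m jog '[{"translation":[0,0,0],"turn":[0,0,0]},{"translation":[0,0,0],"turn":[0,0,0]},{"translation":[0,0,0],"turn":[0,0,0]},{"translation":[0,0,0],"turn":[0,0,0]},{"translation":[0,0,0],"turn":[0,0,0]}]' 1
python3 -m jog '[{"translation":[0,0,0],"turn":[0,0,0]},{"translation":[0,0,-10],"turn":[0,0,0]},{"translation":[0,0,-30],"turn":[0,0,0]},{"translation":[0,0,-40],"turn":[0,0,0]},{"translation":[0,0,-20],"turn":[0,0,0]}]'
```

```text
tool_pos: [0.5302, -0.3422, 0.0476]
ee_rot: [[-0.002, 1.0, -0.004], [1.0, 0.002, 0.003], [0.003, -0.004, -1.0]]
force: [0.7, 0.3, 0.2]
clock: 12.97
tool_pos: [0.5314, -0.3446, 0.0521]
ee_rot: [[-0.0, 1.0, 0.002], [1.0, 0.0, -0.001], [-0.001, 0.002, -1.0]]
force: [0.0, 1.1, 6.5]
opening: 0.043
grasp_force: 30.0
clock: 13.38
tool_pos: [0.5316, -0.3449, 0.1553]
ee_rot: [[0.0, 1.0, 0.003], [1.0, -0.0, -0.002], [-0.002, 0.003, -1.0]]
force: [0.6, 0.1, 0.4]
opening: 0.0432
grasp_force: 30.0
```

```bash
python3 -m jog '[{"translation":[38.8,9.5,0],"turn":[0,0,0]},{"translation":[38.8,9.5,0],"turn":[0,0,0]},{"translation":[38.8,9.5,0],"turn":[0,0,0]},{"translation":[38.8,9.5,0],"turn":[0,0,0]},{"translation":[38.8,9.5,0],"turn":[0,0,0]}]' |sed -n 4,6p
python3 -m jog '[{"translation":[38.8,9.5,0],"turn":[0,0,0]},{"translation":[38.8,9.5,0],"turn":[0,0,0]},{"translation":[38.8,9.5,0],"turn":[0,0,0]},{"translation":[38.8,9.5,0],"turn":[0,0,0]},{"translation":[38.8,9.5,0],"turn":[0,0,0]}]' >/dev/null
python3 -m jog '[{"translation":[38.8,9.5,0],"turn":[0,0,0]},{"translation":[38.8,9.5,0],"turn":[0,0,0]},{"translation":[0,0,0],"turn":[0,0,0]},{"translation":[0,0,0],"turn":[0,0,0]}]'
python3 bright.py 0.024 w7;python3 -c "
from h import *
for i in range(3):
  cams.get_image('top');print(totool([.645,.1212,.062]))"
```

```text
force: [1.1, -0.9, 0.1]
opening: 0.043
grasp_force: 30.0
clock: 14.55
tool_pos: [0.6448, 0.1232, 0.1513]
ee_rot: [[-0.003, 1.0, 0.0], [1.0, 0.003, -0.0], [-0.0, 0.0, -1.0]]
force: [1.0, -0.8, -0.3]
opening: 0.0432
grasp_force: 30.0
106 [325.3 308.7] [34.5 50.4] [0.6475 0.0052 0.024 ]
211 [ 92.7 252. ] [ 28.7 103.5] [0.4283 0.0659 0.024 ]
225 [322.3 263.8] [77.8 86.5] [0.6444 0.0545 0.024 ]
272 [323.3 195.7] [63.2 65.5] [0.6449 0.1219 0.024 ]
377 [322.2 190.9] [87.9 90.9] [0.6439 0.1264 0.024 ]
78 [ 22.2 144.5] [21.2 32.5] [0.3873 0.1663 0.024 ]
731 [615.9 124.8] [ 65.4 267.5] [0.8909 0.185  0.024 ]
[0.6447 0.1217 0.1512]
[ 0.5  0.3 89.2]
[ 1.   0.3 89.2]
[ 1.3  0.2 89.1]
```

View pics/w7.png

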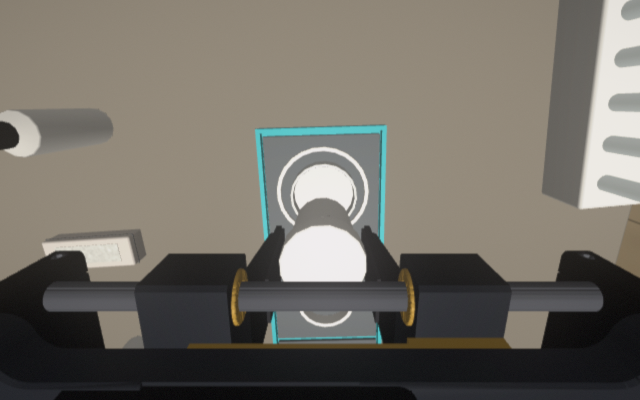

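```bash
python3 -m jog '[{"translation":[0.5,0,25],"turn":[0,0,0]},{"translation":[0,0,28],"turn":[0,0,0]},{"translation":[0,0,20],"turn":[0,0,0]},{"translation":[0,0,11],"turn":[0,0,0]},{"translation":[0,0,0],"turn":[0,0,0]}]'|sed -n '2p;4p'
python3 -m jog '[{"translation":[0,0,1.5],"turn":[0,0,0]},{"translation":[0,0,1.5],"turn":[0,0,0]},{"translation":[0,0,0],"turn":[0,0,0]},{"translation":[0,0,0],"turn":[0,0,0]}]'|sed -n '2p;4p'
```

```text
tool_pos: [0.644, 0.1205, 0.0648]
force: [-0.0, 1.2, -0.0]
tool_pos: [0.6453, 0.1217, 0.0648]
force: [-0.2, 0.3, 0.2]
```

```bash
python3 -m jog '[{"translation":[0,0,1.2],"turn":[0,0,0]},{"translation":[0,0,0],"turn":[0,0,0]},{"translation":[0,0,0],"turn":[0,0,0]}]'|sed -n '2p;4p'
python3 -m jog '[{"translation":[0,0,1.2],"turn":[0,0,0]},{"translation":[0,0,0],"turn":[0,0,0]},{"translation":[0,0,0],"turn":[0,0,0]}]'|sed -n '2p;4p'
```

```text
tool_pos: [0.645, 0.1218, 0.0628]
force: [0.4, -0.1, 1.0]
tool_pos: [0.6451, 0.1218, 0.0627]
force: [-2.2, -0.2, 10.9]
```

```bash
python3 -m jog '[{"translation":[0,0,-0.8],"turn":[0,0,0]},{"translation":[0,0,0],"turn":[0,0,0]},{"translation":[0,0,0],"turn":[0,0,0]},{"translation":[0,0,0],"turn":[0,0,0]}]' -0.4 |sed -n '4,5p'
python3 -m jog '[{"translation":[0,0,0],"turn":[0,0,0]},{"translation":[0,0,-10],"turn":[0,0,0]},{"translation":[0,0,-30],"turn":[0,0,0]},{"translation":[0,0,-35],"turn":[0,0,0]},{"translation":[0,0,-30],"turn":[0,0,0]}]'
python3 - <<'E'
from h import *
_,t=snap('top');_,b=snap('scene');c,w=snap('wrist')
cv2.imwrite('pics/p2.png',np.hstack([cv2.resize(w,(480,300)),cv2.resize(b[170:260,340:430],(300,300),interpolation=2)])[...,::-1])
E
python3 bright.py 0.072 w8
```

```text
force: [0.0, 0.1, -0.2]
opening: 0.0638
clock: 16.75
tool_pos: [0.645, 0.1218, 0.1695]
ee_rot: [[-0.0, 1.0, 0.0], [1.0, 0.0, -0.0], [-0.0, 0.0, -1.0]]
force: [-0.4, 0.1, 1.1]
opening: 0.0668
grasp_force: 0.0
102 [324. 287.] [42.6 51.2] [0.647  0.0462 0.072 ]
198 [102.7 242.7] [30.2 97.7] [0.4627 0.0882 0.072 ]
239 [320.4 184.8] [83.9 86. ] [0.644  0.1378 0.072 ]
90 [ 41.7 137.4] [27.1 33.3] [0.4326 0.1748 0.072 ]
898 [601.9 101.8] [ 91.9 228. ] [0.8532 0.2014 0.072 ]
[0.645  0.1218 0.1683]
```

View pics/p2.png

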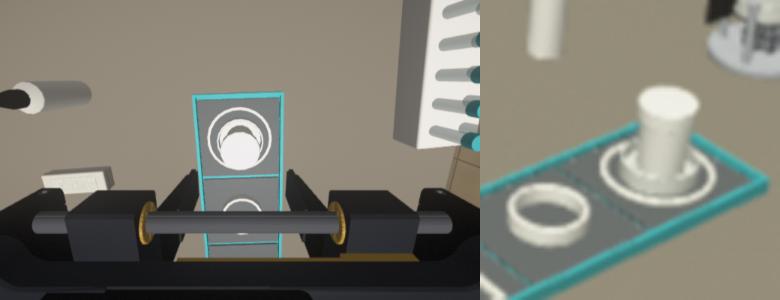

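```bash
python3 -m jog '[{"translation":[-32.3,-20.7,0],"turn":[0,0,0]},{"translation":[-32.3,-20.7,0],"turn":[0,0,0]},{"translation":[-32.3,-20.7,0],"turn":[0,0,0]},{"translation":[-32.3,-20.7,0],"turn":[0,0,0]},{"translation":[-32.3,-20.7,0],"turn":[0,0,0]}]' >/dev/null
python3 -m jog '[{"translation":[-32.3,-20.7,0],"turn":[0,0,0]},{"translation":[-32.3,-20.7,0],"turn":[0,0,0]},{"translation":[-32.3,-20.7,0],"turn":[0,0,0]},{"translation":[-32.3,-20.7,0],"turn":[0,0,0]},{"translation":[-32.3,-20.7,0],"turn":[0,0,0]}]' >/dev/null
python3 -m jog '[{"translation":[0,0,0],"turn":[0,0,0]},{"translation":[0,0,0],"turn":[0,0,0]},{"translation":[0,0,0],"turn":[0,0,0]}]'|sed -n 1,3p
python3 - <<'E'
from m import *
print('tri',tri([(C[1],(188,241)),(C[2],(400,164))]))
def cap(fn,c,seed):
    g=cv2.imread('pics/'+fn+'.png').max(2);m=((g<75)*255).astype(np.uint8)
    n,l,st,ce=cv2.connectedComponentsWithStats(m)
    j=min([k for k in range(1,n) if 100<st[k,4]<3500],key=lambda k:np.hypot(*(ce[k]-seed)));print(fn,st[j],ce[j].round(1),at_z(c,ce[j],.075).round(4),at_z(c,ce[j],.065).round(4))
cap('w1',C[1],(188,241));cap('w2',C[2],(400,164))
c,im=snap('wrist','w9');cap('w9',c,pix(c,[.438,-.203,.075])[0])
print(totool([.438,-.203,.05]))
E
```

```text
clock: 18.03
tool_pos: [0.4377, -0.201, 0.1666]
ee_rot: [[0.001, 1.0, -0.001], [1.0, -0.001, 0.001], [0.001, -0.001, -1.0]]
tri [ 0.43516445 -0.20302824  0.06361944]
w1 [171 227  31  29 627] [186.3 241.4] [ 0.4404 -0.2061  0.075 ] [ 0.436  -0.2016  0.065 ]
w2 [385 150  29  27 600] [398.8 162.7] [ 0.4378 -0.1993  0.075 ] [ 0.4361 -0.2017  0.065 ]
w9 [307 186  31  36 871] [321.4 203.4] [ 0.4361 -0.1983  0.075 ] [ 0.4361 -0.2014  0.065 ]
[-2.500e+00  1.000e-01  1.167e+02]
```

View pics/w9.png

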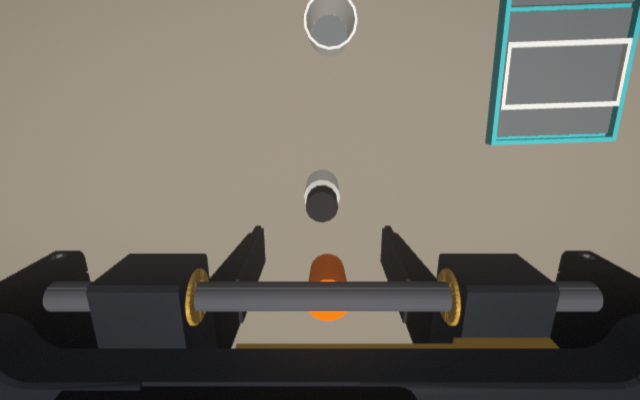

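```bash
python3 -m jog '[{"translation":[-0.5,-1.5,35],"turn":[0,0,0]},{"translation":[0,0,38],"turn":[0,0,0]},{"translation":[0,0,30],"turn":[0,0,0]},{"translation":[0,0,23],"turn":[0,0,0]},{"translation":[0,0,0],"turn":[0,0,0]}]'|sed -n '2p;4p'
python3 -m jog '[{"translation":[0,0,0],"turn":[0,0,0]},{"translation":[0,0,0],"turn":[0,0,0]},{"translation":[0,0,0],"turn":[0,0,0]},{"translation":[0,0,0],"turn":[0,0,0]},{"translation":[0,0,0],"turn":[0,0,0]}]' 1|sed -n '2p;4,6p'
python3 -m jog '[{"translation":[0,0,0],"turn":[0,0,0]},{"translation":[0,0,0],"turn":[0,0,0]}]'|sed -n '2p;4,6p'
python3 -m jog '[{"translation":[0,0,0],"turn":[0,0,0]},{"translation":[0,0,-10],"turn":[0,0,0]},{"translation":[0,0,-30],"turn":[0,0,0]},{"translation":[0,0,-40],"turn":[0,0,0]},{"translation":[0,0,-25],"turn":[0,0,0]}]'|sed -n '2p;4,6p'
```

```text
tool_pos: [0.4355, -0.1996, 0.0376]
force: [-1.2, 0.2, 0.1]
tool_pos: [0.4369, -0.2019, 0.0423]
force: [0.7, -0.5, 1.0]
opening: 0.0388
grasp_force: 0.0
tool_pos: [0.4367, -0.2019, 0.0419]
force: [-0.7, 1.9, 8.1]
opening: 0.0307
grasp_force: 30.0
tool_pos: [0.4365, -0.2018, 0.1494]
force: [-0.7, -0.6, -0.3]
opening: 0.0314
grasp_force: 30.0
```

```bash
python3 -m jog '[{"translation":[26.7,26.5,0],"turn":[0,0,0]},{"translation":[26.7,26.5,0],"turn":[0,0,0]},{"translation":[26.7,26.5,0],"turn":[0,0,0]},{"translation":[26.7,26.5,0],"turn":[0,0,0]}]' >/dev/null
python3 -m jog '[{"translation":[26.7,26.5,0],"turn":[0,0,0]},{"translation":[26.7,26.5,0],"turn":[0,0,0]},{"translation":[26.7,26.5,0],"turn":[0,0,0]},{"translation":[26.7,26.5,0],"turn":[0,0,0]},{"translation":[0,0,0],"turn":[0,0,0]}]' >/dev/null
python3 -m jog '[{"translation":[0,0,0],"turn":[0,0,0]},{"translation":[0,0,0],"turn":[0,0,0]}]'|sed -n '2p;4,6p'
python3 -c "
from h import *
snap('wrist','w10')
for i in range(3):
  cams.get_image('top');print(totool([.6483,.0115,.049]))"
```

```text
tool_pos: [0.6477, 0.0117, 0.1464]
force: [0.7, 0.2, -1.3]
opening: 0.0311
grasp_force: 30.0
[ 0.5  0.6 97.6]
[ 0.7  0.5 97.6]
[ 0.6  0.4 97.6]
```

View pics/w10.png

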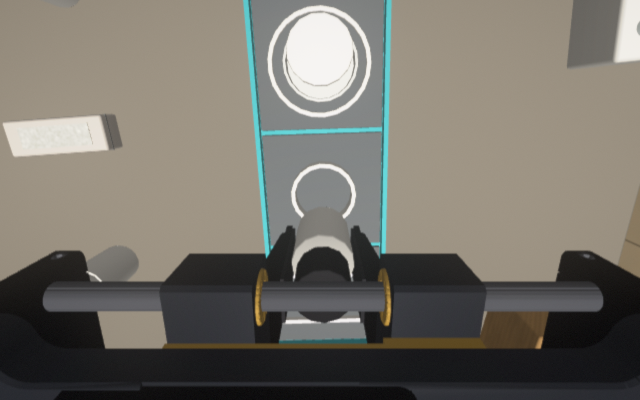

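```bash
python3 -m jog '[{"translation":[0.5,0.5,30],"turn":[0,0,0]},{"translation":[0,0,30],"turn":[0,0,0]},{"translation":[0,0,22],"turn":[0,0,0]},{"translation":[0,0,11],"turn":[0,0,0]},{"translation":[0,0,0],"turn":[0,0,0]}]'|sed -n '2p;4p'
python3 -m jog '[{"translation":[0,0,1.5],"turn":[0,0,0]},{"translation":[0,0,0],"turn":[0,0,0]},{"translation":[0,0,0],"turn":[0,0,0]}]'|sed -n '2p;4p'
python3 -m jog '[{"translation":[0,0,1.2],"turn":[0,0,0]},{"translation":[0,0,0],"turn":[0,0,0]},{"translation":[0,0,0],"turn":[0,0,0]}]'|sed -n '2p;4p'
```

```text
tool_pos: [0.6479, 0.0118, 0.0514]
force: [-0.0, 0.2, -0.4]
tool_pos: [0.6495, 0.0122, 0.0531]
force: [-0.4, -0.5, -0.7]
tool_pos: [0.649, 0.0124, 0.051]
force: [-0.5, -0.4, -0.5]
```

```bash
python3 -m jog '[{"translation":[0,0,1.2],"turn":[0,0,0]},{"translation":[0,0,0],"turn":[0,0,0]},{"translation":[0,0,0],"turn":[0,0,0]}]'|sed -n '2p;4p'
python3 -m jog '[{"translation":[0,0,0.8],"turn":[0,0,0]},{"translation":[0,0,0],"turn":[0,0,0]},{"translation":[0,0,0],"turn":[0,0,0]}]'|sed -n '2p;4p'
```

```text
tool_pos: [0.6491, 0.0124, 0.0496]
force: [0.1, 0.3, 2.3]
tool_pos: [0.6492, 0.0124, 0.0495]
force: [-1.6, -0.6, 9.9]
```

```bash
python3 -m jog '[{"translation":[0,0,-0.6],"turn":[0,0,0]},{"translation":[0,0,0],"turn":[0,0,0]},{"translation":[0,0,0],"turn":[0,0,0]},{"translation":[0,0,0],"turn":[0,0,0]}]' -0.2 |sed -n '4,5p'
python3 -m jog '[{"translation":[0,0,0],"turn":[0,0,0]},{"translation":[0,0,-10],"turn":[0,0,0]},{"translation":[0,0,-35],"turn":[0,0,0]},{"translation":[0,0,-38],"turn":[0,0,0]},{"translation":[0,0,-36],"turn":[0,0,0]}]' |sed -n 2p
python3 -m jog '[{"translation":[8.5,-37.3,0],"turn":[0,0,0]},{"translation":[8.5,-37.3,0],"turn":[0,0,0]},{"translation":[8.5,-37.3,0],"turn":[0,0,0]},{"translation":[8.5,-37.3,0],"turn":[0,0,0]},{"translation":[8.5,-37.3,0],"turn":[0,0,0]}]' -1 >/dev/null
python3 -m jog '[{"translation":[8.5,-37.3,0],"turn":[0,0,0]},{"translation":[0,0,0],"turn":[0,0,0]},{"translation":[0,0,0],"turn":[0,0,0]},{"translation":[0,0,0],"turn":[0,0,0]}]'
python3 - <<'E'
from m import *
def box(c,n,im,fn=None):
    m=((im.min(2)>150)*255).astype(np.uint8);sd=pix(c,[.425,.063,.022])[0]
    for k in cv2.findContours(m,cv2.RETR_EXTERNAL,cv2.CHAIN_APPROX_NONE)[0]:
        if len(k)>40 and cv2.pointPolygonTest(k,tuple(map(float,sd)),True)>-5:
            q=cv2.boxPoints(cv2.minAreaRect(k));P=np.array([at_z(c,u,.022)[:2] for u in q])
            e=[(P[(i+1)%4]-P[i]) for i in range(4)];L=[np.linalg.norm(v) for v in e];i=int(np.argmax(L))
            print(n,P.mean(0).round(4),np.round(L,4),np.degrees(np.arctan2(e[i][1],e[i][0]))%180)
c,im=snap('wrist','w11');box(c,'w11',im)
for i in (2,3): box(C[i],i,cv2.imread(f'pics/w{i}.png'))
box(T,'top',cv2.imread('pics/top0.png'))
b=snap('scene')[1]
cv2.imwrite('pics/p3.png',np.hstack([cv2.resize(im,(480,300)),cv2.resize(b[180:260,340:420],(300,300),interpolation=2)])[...,::-1])
E
```

```text
force: [0.3, 0.1, 0.6]
opening: 0.0524
tool_pos: [0.6487, 0.0124, 0.1701]
clock: 23.53
tool_pos: [0.4261, 0.0634, 0.1689]
ee_rot: [[-0.0, 1.0, 0.002], [1.0, 0.0, -0.0], [-0.0, 0.002, -1.0]]
force: [-0.4, 0.3, -0.3]
opening: 0.0953
grasp_force: 0.0
w11 [0.4217 0.0632] [0.0822 0.0296 0.0844 0.0297] 4.3203553197672875
2 [0.4212 0.0624] [0.0293 0.0863 0.0314 0.087 ] 3.385241884373652
3 [0.422  0.0631] [0.0287 0.0835 0.0304 0.0836] 3.0273901639097667
top [0.4216 0.0622] [0.0307 0.083  0.0306 0.083 ] 4.21008880736926
```

View pics/p3.png

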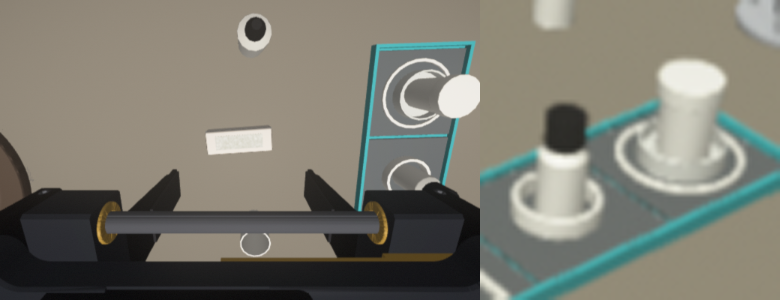

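```bash
python3 -m jog '[{"translation":[-0.4,-4.4,0],"turn":[0,0,-0.068]},{"translation":[0,0,35],"turn":[0,0,0]},{"translation":[0,0,35],"turn":[0,0,0]},{"translation":[0,0,30],"turn":[0,0,0]},{"translation":[0,0,0],"turn":[0,0,0]}]' >/dev/null
python3 -m jog '[{"translation":[0,0,0],"turn":[0,0,0]}]'
python3 -c "
from h import *
for i in range(3):
  cams.get_image('top');print(totool([.4217,.063,.029]),ctrl.sense()['joint_positions'].round(2))"
```

```text
clock: 24.13
tool_pos: [0.4208, 0.0627, 0.0673]
ee_rot: [[-0.068, 0.998, -0.004], [0.998, 0.068, -0.0], [0.0, -0.004, -1.0]]
force: [-0.2, -0.5, 0.6]
opening: 0.095
grasp_force: 0.0
[ 0.2  0.4 39.5] [-0.01  0.5   2.19 -0.    0.45 -0.07]
[ 0.1  0.  40.2] [-0.01  0.5   2.19 -0.    0.45 -0.07]
[ 0.1 -0.1 40.5] [-0.01  0.5   2.19 -0.    0.45 -0.07]
```

```bash
python3 -m jog '[{"translation":[0,0,18],"turn":[0,0,0]},{"translation":[0,0,14],"turn":[0,0,0]},{"translation":[0,0,8],"turn":[0,0,0]},{"translation":[0,0,0],"turn":[0,0,0]},{"translation":[0,0,0],"turn":[0,0,0]}]'|sed -n '2p;4p'
python3 -m jog '[{"translation":[0,0,0],"turn":[0,0,0]},{"translation":[0,0,0],"turn":[0,0,0]},{"translation":[0,0,0],"turn":[0,0,0]},{"translation":[0,0,0],"turn":[0,0,0]},{"translation":[0,0,0],"turn":[0,0,0]}]' 1|sed -n '2p;4,6p'
python3 -m jog '[{"translation":[0,0,0],"turn":[0,0,0]},{"translation":[0,0,-8],"turn":[0,0,0]},{"translation":[0,0,-30],"turn":[0,0,0]},{"translation":[0,0,-40],"turn":[0,0,0]},{"translation":[0,0,-35],"turn":[0,0,0]}]'|sed -n '2p;4,6p'
```

```text
tool_pos: [0.4211, 0.063, 0.0288]
force: [-0.2, 1.1, 0.1]
tool_pos: [0.4212, 0.063, 0.0288]
force: [-0.6, 0.5, 8.5]
opening: 0.0835
grasp_force: 30.0
tool_pos: [0.4201, 0.063, 0.1432]
force: [0.8, 0.1, -0.4]
opening: 0.0833
grasp_force: 30.0
```

```bash
python3 -m jog '[{"translation":[-25.3,31.4,-2],"turn":[0,0,0]},{"translation":[-25.3,31.4,-2],"turn":[0,0,0]},{"translation":[-25.3,31.4,-2],"turn":[0,0,0]},{"translation":[-25.3,31.4,-2],"turn":[0,0,0]}]' >/dev/null
python3 -m jog '[{"translation":[-25.3,31.4,0],"turn":[0,0,0]},{"translation":[-25.3,31.4,0],"turn":[0,0,0]},{"translation":[-25.3,31.4,0],"turn":[0,0,0]},{"translation":[0,0,0],"turn":[0,0,0.038]},{"translation":[0,0,0],"turn":[0,0,0]}]' >/dev/null
python3 -m jog '[{"translation":[0,0,0],"turn":[0,0,0]},{"translation":[0,0,0],"turn":[0,0,0]}]'
python3 - <<'E'
from m import *
c,w=snap('wrist','w12')
im=cv2.imread('pics/top0.png');m=((im.min(2)>150)*255).astype(np.uint8)
for k in cv2.findContours(m,cv2.RETR_EXTERNAL,cv2.CHAIN_APPROX_NONE)[0]:
    if cv2.pointPolygonTest(k,(335.5,160.),True)>-3 and len(k)>60:
        q=cv2.boxPoints(cv2.minAreaRect(k));P=np.array([at_z(T,u,.013)[:2] for u in q]);e=[P[(i+1)%4]-P[i] for i in range(4)];print(P.mean(0),[np.linalg.norm(v).round(4) for v in e],[np.degrees(np.arctan2(v[1],v[0])).round(1) for v in e])
p=cams.camera_params('wrist');M=np.eye(4);M[:3,:3]=np.array([[0,1,0],[1,0,0],[0,0,-1]]);M[:3,3]=[.4377,-.2004,.1667]
M=np.linalg.inv(M@p['tool_from_camera']);c9=(c[0],M[:3,:3],M[:3,3])
P=np.array([at_z(c9,u,.013)[:2] for u in [(510,44),(632,38),(621,103),(502,108)]]);print('w9',P.round(4).tolist(),P.mean(0))
P=np.array([at_z(c9,u,.075) for u in [(322,203)]]);print(P)
print(totool([.6516,-.0985,.037]))
E
```

```text
clock: 26.45
tool_pos: [0.6512, -0.0981, 0.1495]
ee_rot: [[-0.031, 1.0, -0.001], [1.0, 0.031, 0.0], [0.0, -0.001, -1.0]]
force: [-0.3, 0.0, -0.2]
opening: 0.0832
grasp_force: 30.0
[ 0.65065402 -0.09960131] [np.float64(0.0585), np.float64(0.1066), np.float64(0.0583), np.float64(0.1065)] [np.float64(-87.8), np.float64(-178.2), np.float64(92.1), np.float64(1.9)]
w9 [[0.5988, -0.0728], [0.7029, -0.068], [0.7072, -0.1217], [0.6001, -0.1262]] [ 0.65226154 -0.09716076]
[[ 0.43667194 -0.19752378  0.075     ]]
[ -0.5   0.3 112.6]
```

View pics/w12.png

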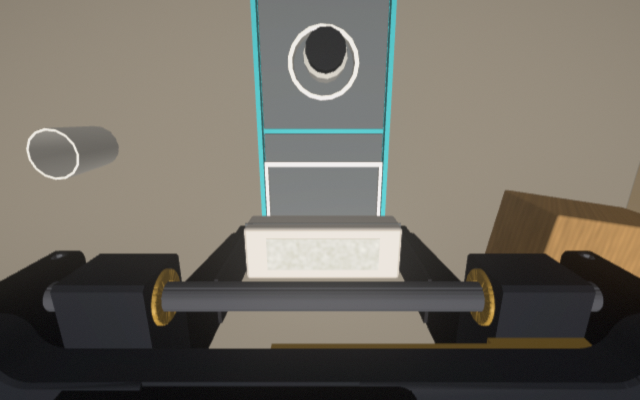

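```bash
python3 -m jog '[{"translation":[-0.5,0,35],"turn":[0,0,0]},{"translation":[0,0,35],"turn":[0,0,0]},{"translation":[0,0,25],"turn":[0,0,0]},{"translation":[0,0,13],"turn":[0,0,0]},{"translation":[0,0,0],"turn":[0,0,0]}]'|sed -n '2p;4p'
python3 -m jog '[{"translation":[0,0,1.5],"turn":[0,0,0]},{"translation":[0,0,0],"turn":[0,0,0]},{"translation":[0,0,0],"turn":[0,0,0]}]'|sed -n '2p;4p'
python3 -m jog '[{"translation":[0,0,1.2],"turn":[0,0,0]},{"translation":[0,0,0],"turn":[0,0,0]},{"translation":[0,0,0],"turn":[0,0,0]}]'|sed -n '2p;4p'
```

```text
tool_pos: [0.6508, -0.0985, 0.0391]
force: [-0.3, -0.1, -1.0]
tool_pos: [0.6528, -0.0994, 0.0414]
force: [-0.7, 0.4, -0.2]
tool_pos: [0.6522, -0.0993, 0.039]
force: [0.4, -0.4, 0.1]
```

```bash
python3 -m jog '[{"translation":[0,0,1],"turn":[0,0,0]},{"translation":[0,0,0],"turn":[0,0,0]},{"translation":[0,0,0],"turn":[0,0,0]}]'|sed -n '2p;4p'
python3 -m jog '[{"translation":[0,0,0.8],"turn":[0,0,0]},{"translation":[0,0,0],"turn":[0,0,0]},{"translation":[0,0,0],"turn":[0,0,0]}]'|sed -n '2p;4p'
```

```text
tool_pos: [0.652, -0.0993, 0.0374]
force: [-0.3, 0.0, -0.7]
tool_pos: [0.6521, -0.0993, 0.0368]
force: [-1.2, 0.4, 3.2]
```

```bash
python3 -m jog '[{"translation":[0,0,0],"turn":[0,0,0]},{"translation":[0,0,0],"turn":[0,0,0]},{"translation":[0,0,0],"turn":[0,0,0]},{"translation":[0,0,0],"turn":[0,0,0]}]' -1 |sed -n '4,5p'
python3 -m jog '[{"translation":[0,0,0],"turn":[0,0,0]},{"translation":[0,0,-8],"turn":[0,0,0]},{"translation":[0,0,-30],"turn":[0,0,0]},{"translation":[0,0,-40],"turn":[0,0,0]},{"translation":[0,0,-40],"turn":[0,0,0]}]' |sed -n 2p
python3 -m jog '[{"translation":[-30,-25,-10],"turn":[0,0,0]},{"translation":[-30,-25,-10],"turn":[0,0,0]},{"translation":[-30,-25,0],"turn":[0,0,0]},{"translation":[-30,-25,0],"turn":[0,0,0]},{"translation":[0,0,0],"turn":[0,0,0]}]' |sed -n '1,2p;4,6p'
python3 - <<'E'
from h import *
t=snap('top')[1];b=snap('scene')[1];w=snap('wrist')[1]
b=cv2.resize(b[130:290,270:450],(400,356),interpolation=2);w=cv2.resize(w,(400,250));t=cv2.resize(t[130:260,160:400],(400,217),interpolation=2)
v=np.zeros((470,800,3),np.uint8);v[:356,:400]=b;v[:250,400:]=w;v[250:467,400:]=t
cv2.imwrite('pics/end.png',v[...,::-1])
E
```

```text
force: [0.8, 0.3, -1.1]
opening: 0.0948
tool_pos: [0.6516, -0.0992, 0.1559]
clock: 29.08
tool_pos: [0.5525, -0.2264, 0.1757]
force: [0.5, -0.6, 1.4]
opening: 0.095
grasp_force: 0.0
```

View pics/end.png

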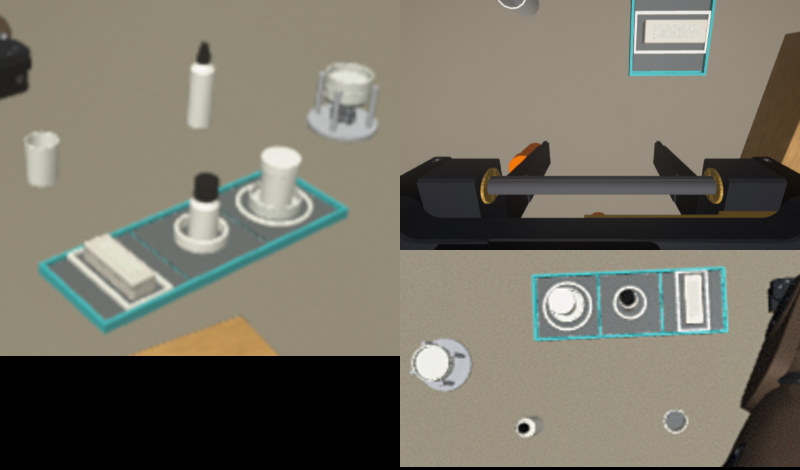

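All the parts are in their places: the cup stands in its dish, the bottle is in the collar and the mailer lies in its frame. The look-alikes have not been touched and the robot is clear.

```bash
python3 -c "
from station import order
print(order.hand_in())"
```

```text
the job is handed in; nothing more can be done
None
```

I packed the tray in the order asked and handed the job in at about 29 s; the final pictures show everything in place, but the hand-in gave no verdict.

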